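Seat the sample canister and roll its label to the front

TASK

Push the big aluminium sample canister along the blue cradle until it sits home and press it there squarely against both white rollers with about 15 N for half a second, so that it beds in; only then roll it round there, with a fingertip pressed to its side wall, until its label (red stripe on the lid above it) faces straight out of the cradle's open front, where the green arrow is printed. Leave it standing home against the rollers with the label to the front. Go gently, never touching it with more than about 25 N, and leave everything else where it is.

Things in the scene. Friction and masses are not known exactly. Their poses are not given: they have to be found in the camera images.
- canister_centre (a point): Centre, half-way up, of the loose aluminium canister: a dented round tin, out of round (95 to 100 mm across, its wall 47.5 to 50 mm from the centre; which way is not known), 70 mm tall (straight wall 66 mm, then a dark lid of 86 mm diameter), upright, 0.56 to 0.91 kg. Too wide to grip; stands on the cradle plate with dry friction. The thin wall must not be touched with over 25 N.
- label (a point): Middle of the label's face, on the canister's side wall, 49 mm from its centre, 35 mm above its underside. The label is white with a red band and wraps 70 degrees of the wall; a radial red stripe 32 x 12 mm on the dark lid points to it from the lid's middle.
- seat (a point): Where the canister's centre lies (to 3 mm or so, as it is out of round) when it is home, touching both rollers: 41 mm above the table, fixed to the cradle. +x points from the cradle's open front to the rollers, z up.
- front_mark (a point): Where the middle of the label (point label) lies, to 3 mm, when the canister is home and its label faces straight out of the front: 49 mm straight in front of the seat, at the same height. A green arrow printed on the front edge of the plate lies ahead of it, 112 to 136 mm from the seat.
- amber_jar: Bystander beside the cradle: small amber jar, 42 mm diameter, 60 mm tall; origin under its centre.
- lens_ring: Bystander beside the cradle: dark ring, 50 mm diameter, 16 mm tall; origin under its centre.
- cuvette_box: Bystander: blue box 110 x 55 x 30 mm; origin under its centre.
- screwdriver: Bystander: red-handled screwdriver lying flat, 170 mm long.
- optical_post: Bystander: steel post 25 mm diameter, 75 mm tall, upright; origin under its centre.
- filter_tin: Bystander: yellow tin 56 mm diameter, 24 mm tall; origin under its centre.
- cradle: Fixed blue plate 215 x 180 mm, its top 6 mm above the table, from 140 mm in front to 75 mm behind its origin, which lies 2 mm in front of the seat at table height: x from the open front to the rollers. Two free-turning upright white rollers: radius 12 mm, 9 to 59 mm high (bridges to 67 mm), axes 31 mm behind the origin and 53.7 mm to either side. A dark bar 46 mm tall stands 58 to 72 mm behind it. Front and sides are open.
- roller_left: The upright white roller on the left, seen from the open front; 24 mm diameter, 50 mm tall, origin on its axis at its lower end, 9 mm above the table. It turns freely and gives no other way.
- roller_right: The upright white roller on the right, seen from the open front; 24 mm diameter, 50 mm tall, origin on its axis at its lower end, 9 mm above the table. It turns freely and gives no other way.
- canister: The same canister; origin under its centre, x axis pointing away from the label, z up.
Things that resemble listed ones, but are neither listed nor needed, are in the scene too. There is more than one size of the canister; the job needs the middle-sized.

How it is judged:
By the outcome, as a careful person would: the job done as asked, in the order asked, and still so for the second after the job is handed in, with the robot touching nothing.
It also fails if it takes over 72 s, if anything falls off the work surface, if the arm or the gripper's body presses on something with over 40 N, if the wrist force passes 120 N, or if a joint passes its speed limit or range.

ROBOT

A 7-joint arm with a two-finger parallel gripper is mounted at the origin on the work surface. World frame = base frame: x ahead of the robot, y to its left, z up, the work surface at z = 0. Lengths are in mm, angles in rad, forces in N, time in s.
With the tool pointing down it reaches from about 350 to 900 mm from the base axis. Payload 7.2 kg.
Tool frame: the origin (TCP) lies on the front face of the gripper's body, between the roots of the fingers; the fingertips stand 73 mm ahead of it and the grasp point (between the pads) lies 54 mm ahead of it; z points along the fingers, y is the direction in which the jaws open and shut (so a half turn about z gives the same grasp; the last joint's range is limited). The gripper opens to 85 mm and grips with 20 to 120 N. Pads are 22 mm wide; open, the fingers measure 114 mm over their backs; the gripper's body (76 mm by 85 mm) begins 54 mm behind the grasp point. The pads swing forward as they close: fully open they stand 13 mm farther back than shut.
Start: joints at [1.267, 0.411, -0.013, 1.596, 0.006, 1.134, -0.082], TCP at [146, -607.709, 303.897] pointing down, gripper open.
Joint ranges: [-2.95, 2.95], [-0.29, 1.99], [-1.47, 1.44], [0.14, 2.54], [-1.03, 4.17], [0.13, 1.85], [-2.86, 2.86]. Speed limits (rad/s): [2.39, 2.39, 3.01, 3.01, 3.14, 3.14, 3.14].

INTERFACE

Orientations are given as a unit quaternion [x, y, z, w].
In Python, from bench import arm gives the robot as it stands. The module is installed in compiled form; this text tells all that it offers.
- The arm moves only by the shell command python3 -m pendant 'ROWS'. ROWS is JSON, a list that holds one entry, the list of rows, each a list of 7 numbers: the opening, from 0 (shut) to 1 (fully open), then the shift along the tool's x, y, z in m, then the turn, a rotation vector about the tool's x, y, z in rad. In form: [[[fingers, dx, dy, dz, wx, wy, wz], ...]]. A call has 1 to 12 rows; each row is the pose to reach, as a shift and turn from the pose commanded when the call began, along the tool's axes at that moment; what a row does not reach only later rows make up. A row lasts 1/12 s, in which the tool goes at most 41.7 mm and 7.16 degrees, less where a joint would pass 70% of its speed; a pose out of reach is approached as far as the arm can. A call with a gripper value outside its range is refused whole. The fingers move at their own pace and stop on an object; the grip force is fixed at half the most. Time passes only in rows, so rows that repeat a pose let the fingers close. It gives the time, the measured TCP pose, the force and the opening at its end, in the units of the state.
- arm.observe(): the state, without advancing time (a new reading comes with each control period).
- arm.get_image(name): name is "scene" or "side" or "wrist"; returns a dict with "image" (480x640x3 uint8, red, green, blue), "camera_matrix" (3x3 intrinsics, pixels), "distortion" ([k1, k2, p1, p2, k3] as OpenCV has them; the pictures are not rectified), "R" (3x3) and "t" (3): a world point X has camera coordinates R X + t; the wrist camera has in their place "mount" (4x4, takes a point from camera to tool coordinates, whose origin is the TCP and whose axes are the flange's). Camera axes: x right, y down, z forward; pixel columns grow to the right and rows downward; lengths in mm; the calibration is good to about 2 mm. A picture is of the moment at which its call begins: read the wrist's pose just before it. There is no depth.
- arm.job_done(): hands the job in, once; it reports no verdict.
The state is a dict: "t": time; "joint_pos": joint angles; "qvel": joint speeds; "joint_torque": joint torques, N m; "tcp_pos": TCP position; "tcp_rot": TCP orientation; "force": force on the tool from outside, world axes, zero at the start; "wrist_torque": the same for the moment, N m; "width": opening from 0.0 (shut) to 1.0 (fully open).
Only numpy, scipy, OpenCV 4.12 (cv2) and the standard library are available. Lean on these libraries where they do the work, as an engineer would, in place of code of your own. Each camera call takes 0.05 s, during which the arm holds its last target.

## Working session

There is one attempt and no reset: what is moved stays moved. The work goes in short steps, Python scripts to look and compute and a shell command to move; the robot and the scene stay as the last step left them, time stands still between calls to the robot, and variables do not carry over. Pictures are saved under pics/ and viewed, and the job is handed in when it is done.

```bash
mkdir -p pics; python3 - <<'E'
from bench import arm
import cv2
s=arm.observe()
for k,v in s.items(): print(k,v)
for n in ["scene","side","wrist"]:
    d=arm.get_image(n); cv2.imwrite(f"pics/{n}0.png",d["image"][:,:,::-1])
    print(n,{k:(v.tolist() if hasattr(v,'tolist') else v) for k,v in d.items() if k!="image"})
E
```

```text
t 0.0
joint_pos [ 1.26681468  0.41189979 -0.01272902  1.5970561   0.00561666  1.13428895
 -0.08221397]
qvel [-0.00040433  0.00139111  0.00018829  0.00050105  0.0006413  -0.00120869
 -0.00068607]
joint_torque [ 5.76002967e-04 -6.00634360e+01  6.82756193e-01 -2.99427348e+01
  1.39187239e-02  1.06363409e-02  2.48907224e-05]
tcp_pos [ 145.88535184 -607.34295812  303.04802037]
tcp_rot [ 9.93056635e-01  1.17634463e-01 -1.55856153e-04 -7.93035283e-04]
force [ 0.24404107  0.51267152 -0.46982326]
wrist_torque [-0.0087469  -0.01825198  0.00230935]
width 0.9992324158443289
scene {'camera_matrix': [[491.0831064879894, 0.0, 323.6557787307253], [0.0, 491.0831064879894, 238.61904194466962], [0.0, 0.0, 1.0]], 'distortion': [-0.006926118989141753, 0.0, 0.0, 0.0, 0.0], 'R': [[0.5914731003725922, 0.8062712223017338, 0.009289113181683033], [0.6384699580179449, -0.46127751177002546, -0.6160999674109858], [-0.49245881476951675, 0.3703373775671619, -0.7876131934728366]], 't': [-321.6927714209294, -303.66589633473916, 1398.6760803064017]}
side {'camera_matrix': [[503.9994367158833, 0.0, 318.05252805437414],
[... 180 characters left out ...]
1647179580807], [-0.43395598102354666, 0.47133361756692727, -0.7678065039351808], [0.5436063263045877, -0.5426317401465905, -0.6403459663237624]], 't': [393.69147161913946, 288.74306161877473, 914.2789189034294]}
wrist {'camera_matrix': [[425.99290156326526, 0.0, 326.6093595633546], [0.0, 425.99290156326526, 242.1641663950444], [0.0, 0.0, 1.0]], 'distortion': [-0.09632028634897472, 0.0, 0.0, 0.0, 0.0], 'mount': [[0.00028947949468707563, -0.960453171430572, -0.27844141518562693, 70.74420778335057], [0.9999996904412964, 7.43083861222169e-05, 0.0007833234140683876, 0.6658746095502543], [-0.0007316549251059718, -0.27844155574773016, 0.9604528956246896, -71.85938425112082], [0.0, 0.0, 0.0, 1.0]]}
```

View pics/scene0.png

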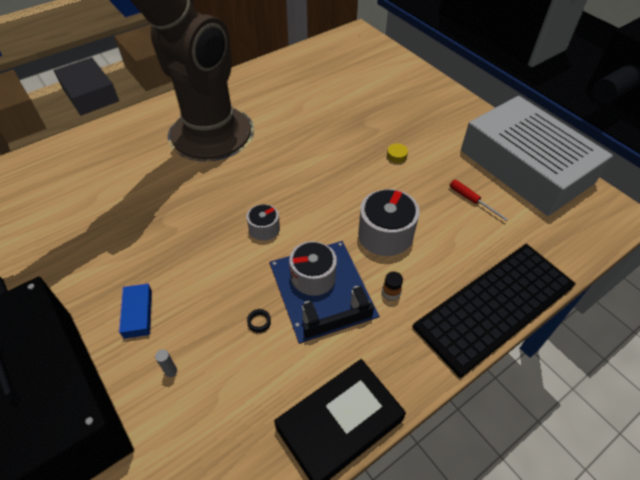

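View pics/side0.png

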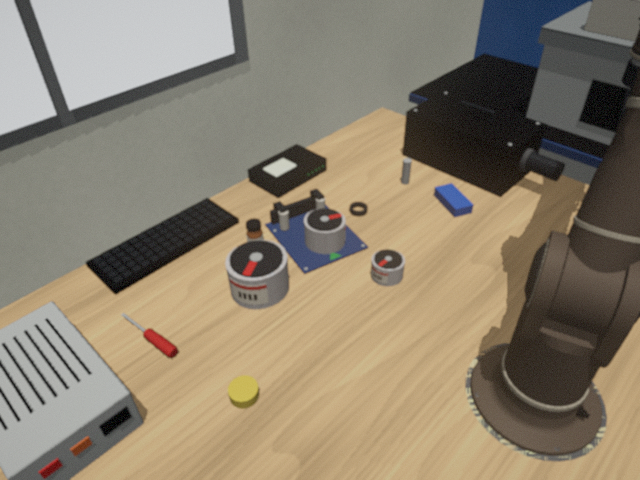

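View pics/wrist0.png

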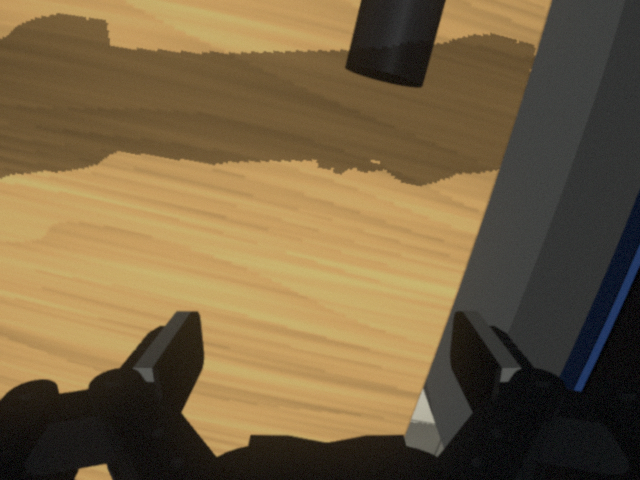

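```bash
cat > h.py <<'E'
import numpy as np, cv2
from scipy.spatial.transform import Rotation as Rt
from bench import arm
def cam(n):
    s=arm.observe(); d=arm.get_image(n)
    if "R" in d: R=np.array(d["R"]);t=np.array(d["t"])
    else:
        M=np.array(d["mount"]);T=np.eye(4);T[:3,:3]=Rt.from_quat(s["tcp_rot"]).as_matrix();T[:3,3]=s["tcp_pos"]
        W=np.linalg.inv(T@M);R=W[:3,:3];t=W[:3,3]
    return d["image"][:,:,::-1].copy(),np.array(d["camera_matrix"]),np.array(d["distortion"]),R,t
def back(c,uv,z):
    _,K,D,R,t=c
    p=cv2.undistortPoints(np.array(uv,float).reshape(-1,1,2),K,D).reshape(-1,2)
    ray=np.c_[p,np.ones(len(p))]@R; o=-R.T@t
    return o+ray*((np.array(z)-o[2])/ray[:,2])[:,None]
def proj(c,X):
    _,K,D,R,t=c
    return cv2.projectPoints(np.array(X,float).reshape(-1,3),R,t.reshape(3,1),K,D)[0].reshape(-1,2)
def crop(img,x0,y0,x1,y1,f,name):
    cv2.imwrite(name,cv2.resize(img[y0:y1,x0:x1],None,fx=f,fy=f,interpolation=cv2.INTER_CUBIC))
E
python3 - <<'E'
from h import *
a=cv2.imread('pics/scene0.png');crop(a,230,220,410,350,4,'pics/sc_z.png')
a=cv2.imread('pics/side0.png');crop(a,240,170,420,300,4,'pics/si_z.png')
E
```

```text
(no output)
```

View pics/sc_z.png

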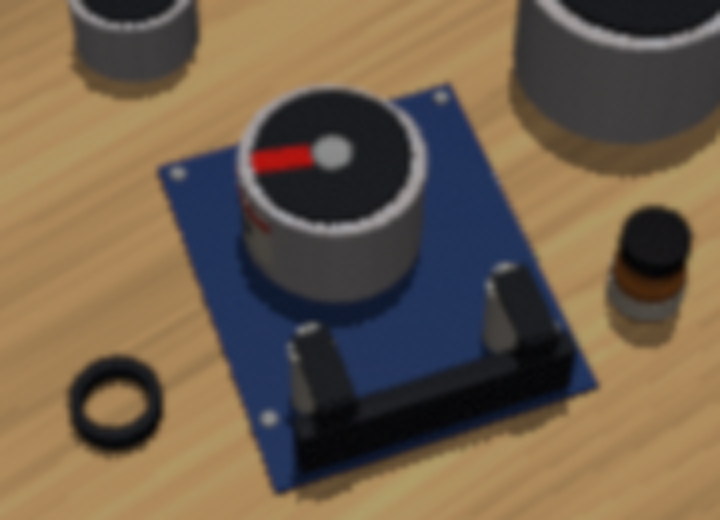

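View pics/si_z.png

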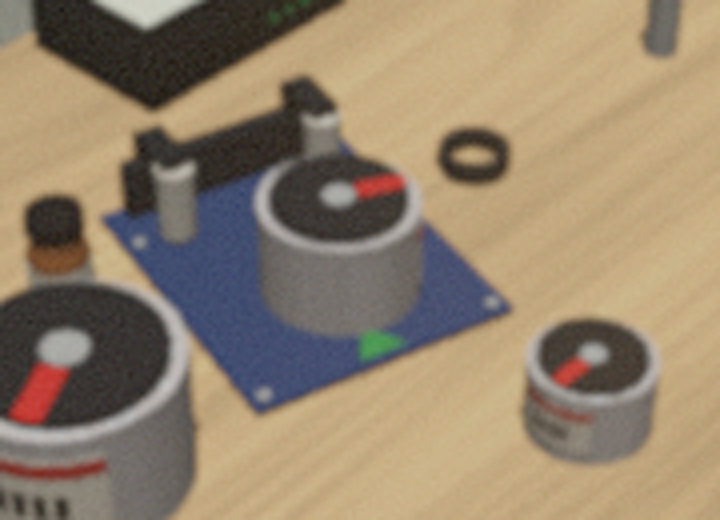

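```bash
python3 - <<'E'
from h import *
from scipy.optimize import least_squares
cs=cam("scene");ci=cam("side")
S=np.array([[160,168],[448,85],[597,384],[278,490]])/4+[230,220]
I=np.array([[262,411],[510,310],[105,217]])/4+[240,170]
S-=.375;I-=.375
XS=np.array([[-140,-90],[-140,90],[75,90],[75,-90]]);XI=np.array([[-140,90],[-140,-90],[75,90]])
def W(p,X,z): 
    c,s=np.cos(p[2]),np.sin(p[2]);return np.c_[X@np.array([[c,s],[-s,c]])+p[:2],np.full(len(X),z)]
f=lambda p:np.r_[proj(cs,W(p,XS,6))-S,proj(ci,W(p,XI,6))-I].ravel()
g=back(cs,S,[6]*4);print(g.round(1)); y0=np.arctan2(*(g[2]-g[1])[1::-1])
r=least_squares(f,[*g.mean(0)[:2],y0]);print(r.x,np.degrees(r.x[2]),r.fun.round(2))
for c,u in((cs,np.array([332,152])/4+[230,220]),(ci,np.array([338,194])/4+[240,170])): print('lid',back(c,[u],[77]))
for c,us in((cs,np.array([[255,162],[332,152]])/4+[230,220]),(ci,np.array([[403,183],[338,194]])/4+[240,170])):
    q=back(c,us,[76,76]);d=q[0]-q[1];print('label dir deg',np.degrees(np.arctan2(d[1],d[0])),np.hypot(*d[:2]))
for n,c,u,o in(("jar",cs,[653,235],44),("ring",cs,[116,402],0)): print(n,back(c,[np.array(u)/4+[230,220]],[58 if n=="jar" else 8]))
print('small',back(cs,[[263,212]],[45]),'big',back(cs,[[390,207]],[100]))
E
```

```text
[[ 484.6 -108.8    6. ]
 [ 533.2   60.2    6. ]
 [ 736.7    2.4    6. ]
 [ 688.3 -167.5    6. ]]
[ 6.41256690e+02 -6.22909621e+01 -2.80012707e-01] -16.043546332293168 [-1.15 -0.54  0.51 -0.97  0.84  0.26 -0.76  0.6  -0.95  0.48  1.61 -0.74
 -1.38 -0.26]
lid [[576.06925678 -52.35112332  77.        ]]
lid [[574.39404446 -51.77891152  77.        ]]
label dir deg -116.78008004586866 40.90953025857906
label dir deg -121.96217519221389 40.43779154062691
jar [[706.76734524  60.4454339   58.        ]]
ring [[ 599.75344346 -207.70615007    8.        ]]
small [[379.7291519  -57.06991668  45.        ]] big [[576.25504762 158.58293289 100.        ]]
```

```bash
python3 -m pendant '[[[0.5,0.014,-0.0145,0,0,0,0],[0.5,0.042,-0.043,0,0,0,0],[0.5,0.07,-0.072,0,0,0,0],[0.5,0.098,-0.101,0,0,0,0],[0.5,0.126,-0.13,0,0,0,0],[0.5,0.154,-0.159,0,0,0,0],[0.5,0.182,-0.188,0,0,0,0],[0.5,0.21,-0.217,0,0,0,0],[0.5,0.238,-0.246,0,0,0,0],[0.5,0.266,-0.275,0,0,0,0],[0.5,0.294,-0.304,0,0,0,0],[0.5,0.322,-0.333,0,0,0,0]]]'; python3 -m pendant '[[[0.5,0.028,-0.029,0,0,0,0.1],[0.5,0.056,-0.058,0,0,0,0.2],[0.5,0.084,-0.087,0,0,0,0.3],[0.5,0.112,-0.116,0,0,0,0.4],[0.5,0.135,-0.14,0,0,0,0.48],[0.5,0.147,-0.151,0,0,0,0.515],[0.5,0.147,-0.151,0,0,0,0.515],[0.5,0.147,-0.151,0,0,0,0.515]]]'
python3 - <<'E'
from h import *
s=arm.observe();print(s["t"],s["joint_pos"],s["tcp_pos"],s["tcp_rot"],s["force"],s["width"])
cv2.imwrite('pics/w1.png',cam("wrist")[0])
E
```

```text
t: 1.25
tcp_pos: [381.8, -206.9, 304.2]
tcp_rot: [0.993, 0.118, 0.0, 0.0]
force: [0.5, -0.9, 0.5]
width: 0.496
t: 1.92
tcp_pos: [489.3, -26.1, 303.7]
tcp_rot: [0.991, -0.137, -0.0, -0.0]
force: [-0.8, 0.1, -0.5]
width: 0.503
1.9167 [ 0.34098658  0.21506289 -0.44653575  1.89155597  0.10544453  1.05822633
 -1.99455536] [489.26484115 -26.06103605 303.68026968] [ 9.90538930e-01 -1.37231747e-01 -2.13943841e-04 -1.73975300e-04] [-0.8346013   0.11106793 -0.45537941] 0.5034539363071662
```

View pics/w1.png

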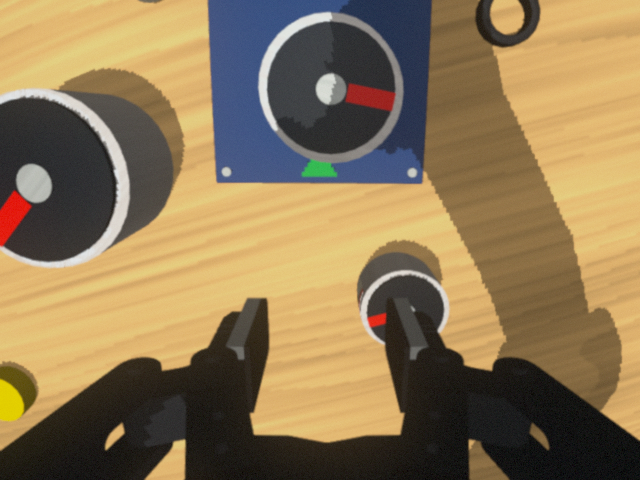

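```bash
cat > m.py <<'E'
from h import *
c=cam("wrist"); O=np.array([641.3,-62.3]);yaw=np.radians(-16.04)
U=np.array([[np.cos(yaw),np.sin(yaw)],[-np.sin(yaw),np.cos(yaw)]])
def loc(p): return (U@(np.asarray(p)[:,:2]-O).T).T
E
python3 - <<'E'
from m import *
print('corners',loc(back(c,[[217,183],[423,183]],[6,6])), 'screws',loc(back(c,[[226,172],[412,173]],[6,6])),'arrow', loc(back(c,[[319,168]],[6])))
print('lid',back(c,[[331,89]],[77]),loc(back(c,[[331,89]],[77])), loc(back(c,[[260,88],[404,88],[331,13],[331,162]],[72]*4)))
q=loc(back(c,[[393,101],[348,93]],[76,76]));d=q[0]-q[1];print(np.degrees(np.arctan2(d[1],d[0])))
print('small',loc(back(c,[[404,308]],[50])))
s=arm.observe();print('tcp',loc([s["tcp_pos"]]))
E
```

```text
corners [[-138.68810409   86.23621107]
 [-138.29379543  -93.89547235]] screws [[-129.12200676   77.73505862]
 [-129.65574743  -83.73883941]] arrow [[-125.79487817   -3.05708414]]
lid [[575.28460072 -56.12862889  77.        ]] [[-65.15055732 -12.3094941 ]] [[ -64.0482359    35.95496757]
 [ -63.68143087  -62.10641635]
 [ -16.07878879  -12.13532177]
 [-114.2830688   -12.61449148]]
-99.1791909686429
small [[-236.84904956  -74.71963721]]
tcp [[-156.23403271   -9.60261831]]
```

```bash
python3 -m pendant '[[[0.5,0,0,0.02,0,0,0],[0.5,0,0,0.055,0,0,0],[0.5,0,0,0.09,0,0,0],[0.5,0,0,0.125,0,0,0],[0.5,0,0,0.16,0,0,0],[0.5,0,0,0.19,0,0,0],[0.5,0,0,0.209,0,0,0],[0.5,0,0,0.209,0,0,0]]]'
python3 - <<'E'
from m import *
s=arm.observe();print(s["t"],loc([s["tcp_pos"]]),s["tcp_pos"],s["force"])
cv2.imwrite('pics/w2.png',c[0])
cv2.imwrite('pics/s2.png',cv2.resize(cam("side")[0][150:310,220:440],None,fx=3.5,fy=3.5))
E
```

```text
t: 2.68
tcp_pos: [486.2, -29.3, 91.5]
tcp_rot: [0.99, -0.14, -0.003, 0.001]
force: [-0.5, -0.1, 0.6]
width: 0.497
2.7333 [[-157.16784637  -10.46245975]] [487.359985   -28.92835368  93.53203937] [ 0.00725378  0.74383704 -0.44078075]
```

View pics/w2.png

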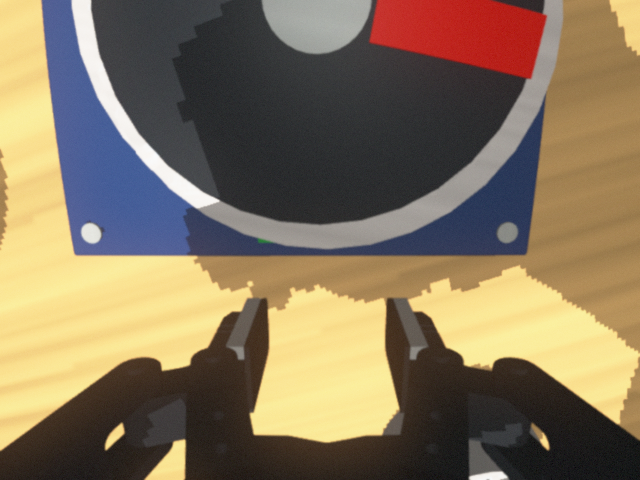

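View pics/s2.png

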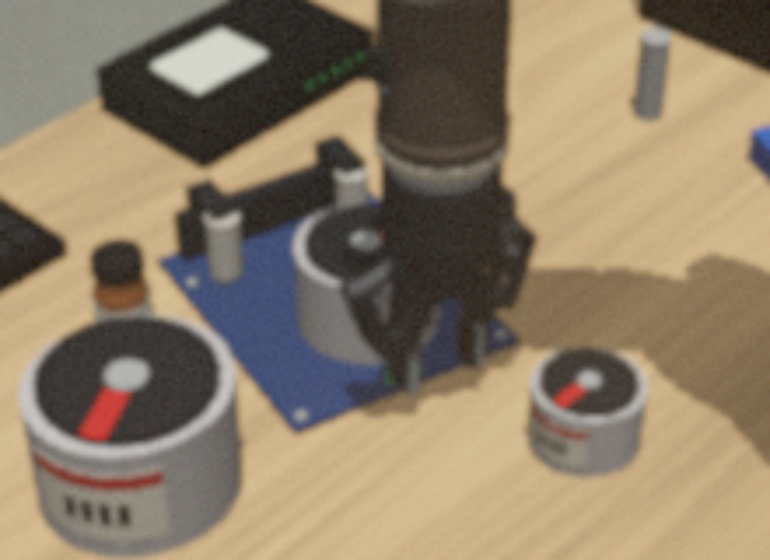

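```bash
python3 -m pendant '[[[0.5,0.008,-0.001,0,0,0,0],[0.5,0.016,-0.002,0,0,0,0],[0.5,0.021,-0.002,0,0,0,0],[0.5,0.024,-0.002,0,0,0,0],[0.5,0.026,-0.002,0,0,0,0],[0.5,0.028,-0.002,0,0,0,0],[0.5,0.030,-0.002,0,0,0,0],[0.5,0.032,-0.002,0,0,0,0],[0.5,0.034,-0.002,0,0,0,0],[0.5,0.036,-0.002,0,0,0,0],[0.5,0.038,-0.002,0,0,0,0],[0.5,0.040,-0.002,0,0,0,0]]]'
python3 - <<'E'
from m import *
s=arm.observe();print(s["t"],loc([s["tcp_pos"]]),s["tcp_pos"],U@s["force"][:2])
cv2.imwrite('pics/w3.png',c[0])
E
```

```text
t: 3.78
tcp_pos: [527.4, -36.8, 94.6]
tcp_rot: [0.99, -0.139, -0.001, 0.0]
force: [-3.4, -0.3, 1.1]
width: 0.5
3.8333 [[-115.81693643   -6.90822506]] [528.08312874 -36.93809156  94.67345839] [-1.28432648 -0.98537159]
```

View pics/w3.png

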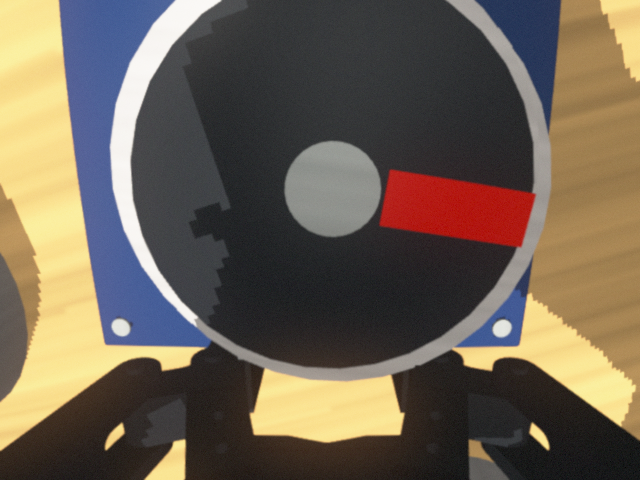

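```bash
python3 -m pendant '[[[0.5,0.003,0,0,0,0,0],[0.5,0.006,-0.0005,0,0,0,0],[0.5,0.0095,-0.001,0,0,0,0],[0.5,0.013,-0.001,0,0,0,0],[0.5,0.0165,-0.0015,0,0,0,0],[0.5,0.020,-0.002,0,0,0,0],[0.5,0.0235,-0.002,0,0,0,0],[0.5,0.027,-0.0025,0,0,0,0],[0.5,0.0305,-0.003,0,0,0,0],[0.5,0.034,-0.0035,0,0,0,0],[0.5,0.037,-0.0035,0,0,0,0],[0.5,0.039,-0.004,0,0,0,0]]]'
python3 - <<'E'
from m import *
s=arm.observe();print(s["t"],loc([s["tcp_pos"]]),s["tcp_pos"],U@s["force"][:2])
cv2.imwrite('pics/w4.png',c[0])
E
```

```text
t: 4.83
tcp_pos: [567.0, -43.7, 94.9]
tcp_rot: [0.99, -0.139, 0.0, -0.0]
force: [-3.0, 0.2, 0.1]
width: 0.503
4.8833 [[-76.2901581   -2.51400263]] [567.28525174 -43.63652039  94.91885329] [-1.41399708  0.03776814]
```

View pics/w4.png

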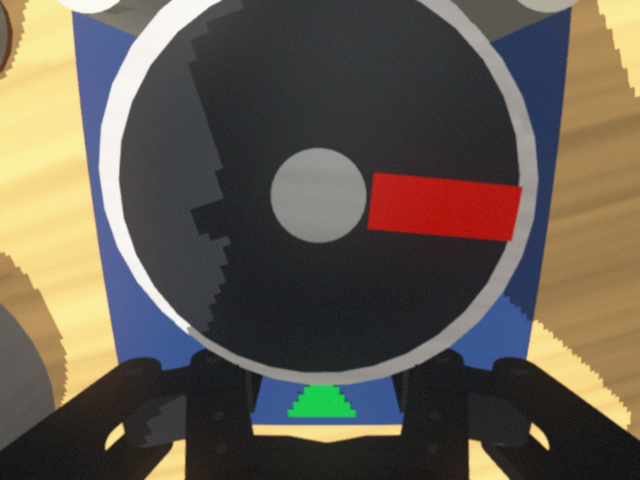

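```bash
python3 -m pendant '[[[0.5,0.003,0,0,0,0,0],[0.5,0.006,-0.0005,0,0,0,0],[0.5,0.009,-0.0005,0,0,0,0],[0.5,0.011,-0.001,0,0,0,0],[0.5,0.013,-0.001,0,0,0,0],[0.5,0.0145,-0.001,0,0,0,0],[0.5,0.016,-0.001,0,0,0,0],[0.5,0.017,-0.001,0,0,0,0],[0.5,0.018,-0.001,0,0,0,0]]]'
python3 - <<'E'
from m import *
s=arm.observe();print(s["t"],loc([s["tcp_pos"]]),s["tcp_pos"],U@s["force"][:2])
cv2.imwrite('pics/w5.png',c[0])
E
```

```text
t: 5.63
tcp_pos: [584.2, -47.5, 94.9]
tcp_rot: [0.99, -0.139, -0.0, -0.0]
force: [-4.0, 2.2, 1.4]
width: 0.497
5.6833 [[-58.77542103  -1.53725278]] [584.38800727 -47.53726491  94.93168582] [-2.60691577 -0.19979972]
```

View pics/w5.png

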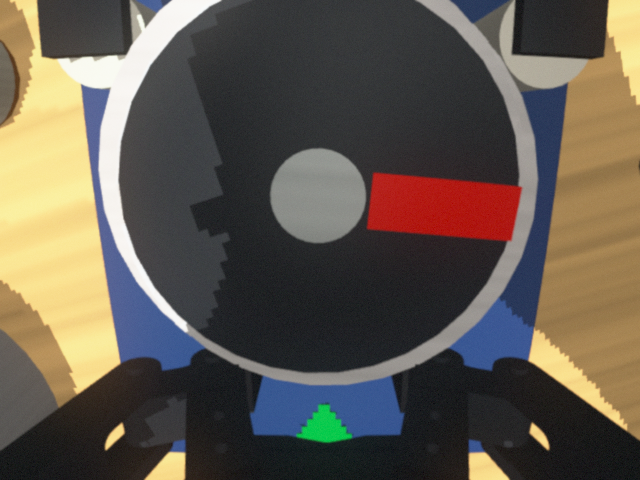

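```bash
python3 -m pendant '[[[0.5,0.001,0.0005,0,0,0,0],[0.5,0.002,0.0005,0,0,0,0],[0.5,0.003,0.0005,0,0,0,0]]]'
python3 -m pendant '[[[0.5,0.0005,0,0,0,0,0],[0.5,0.001,0,0,0,0,0]]]'
python3 -m pendant '[[[0.5,0.0005,0,0,0,0,0],[0.5,0.001,0,0,0,0,0]]]'
```

```text
t: 5.93
tcp_pos: [587.0, -48.8, 94.9]
tcp_rot: [0.99, -0.139, 0.0, -0.0]
force: [-3.5, 1.2, 1.3]
width: 0.504
t: 6.1
tcp_pos: [587.9, -49.1, 94.9]
tcp_rot: [0.99, -0.139, -0.0, 0.0]
force: [-3.2, 2.4, 2.1]
width: 0.494
t: 6.27
tcp_pos: [588.7, -49.4, 94.9]
tcp_rot: [0.99, -0.139, -0.0, 0.0]
force: [-3.7, 1.4, 1.3]
width: 0.501
```

```bash
python3 -m pendant '[[[0.5,0.0005,0,0,0,0,0],[0.5,0.001,0,0,0,0,0]]]'
python3 -m pendant '[[[0.5,0.0005,0,0,0,0,0],[0.5,0.001,0,0,0,0,0]]]'
python3 - <<'E'
from m import *
s=arm.observe();print(s["t"],loc([s["tcp_pos"]]),s["tcp_pos"],U@s["force"][:2])
cv2.imwrite('pics/w6.png',c[0])
E
```

```text
t: 6.43
tcp_pos: [589.4, -49.8, 94.8]
tcp_rot: [0.99, -0.139, -0.0, 0.0]
force: [-4.9, 0.6, 2.6]
width: 0.501
t: 6.6
tcp_pos: [590.1, -50.4, 94.8]
tcp_rot: [0.99, -0.139, -0.001, 0.0]
force: [-6.8, 0.7, 3.9]
width: 0.5
6.65 [[-52.36520085  -2.67486355]] [590.23433999 -50.40178492  94.79645425] [-5.34593906 -0.74422593]
```

View pics/w6.png

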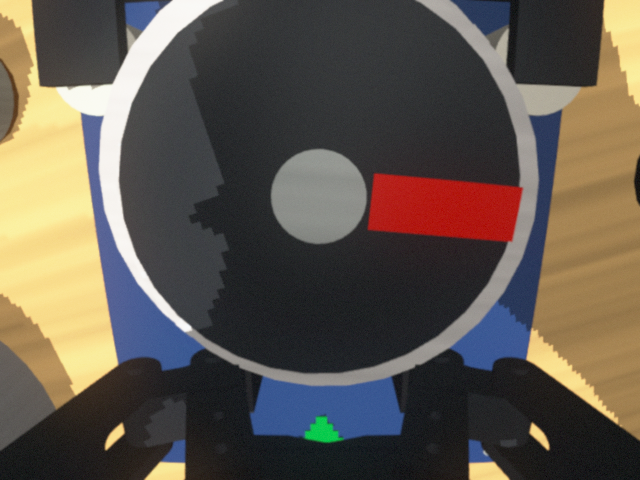

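```bash
python3 -m pendant '[[[0.5,0.0005,0,0,0,0,0],[0.5,0.001,0,0,0,0,0]]]'
python3 -m pendant '[[[0.5,0.0005,0,0,0,0,0],[0.5,0.001,0,0,0,0,0]]]'
```

```text
t: 6.82
tcp_pos: [590.9, -50.8, 94.8]
tcp_rot: [0.99, -0.139, -0.001, 0.001]
force: [-7.1, 0.5, 3.7]
width: 0.498
t: 6.98
tcp_pos: [591.1, -50.9, 94.7]
tcp_rot: [0.99, -0.139, -0.002, 0.001]
force: [-11.8, 1.9, 6.9]
width: 0.502
```

```bash
python3 -m pendant '[[[0.5,0.0004,0,0,0,0,0],[0.5,0.0006,0,0,0,0,0]]]'
```

```text
t: 7.15
tcp_pos: [591.1, -50.9, 94.7]
tcp_rot: [0.99, -0.139, -0.002, 0.001]
force: [-12.9, 2.1, 8.7]
width: 0.498
```

```bash
python3 -m pendant '[[[0.5,0.0004,0,-0.0003,0,0,0],[0.5,0.0004,0,-0.0006,0,0,0],[0.5,0.0004,0,-0.0006,0,0,0]]]'
```

```text
t: 7.4
tcp_pos: [591.2, -50.9, 94.8]
tcp_rot: [0.99, -0.139, -0.003, 0.001]
force: [-10.9, 1.6, 3.3]
width: 0.5
```

```bash
python3 -m pendant '[[[0.5,0.0004,0,0,0,0,0],[0.5,0.0008,0,0,0,0,0],[0.5,0.0008,0,0,0,0,0]]]'; python3 -c "
from m import *
for i in range(2):
  s=arm.observe();print(U@s['force'][:2],s['force'][2]);arm.get_image('wrist')"
```

```text
t: 7.65
tcp_pos: [591.4, -51.0, 94.8]
tcp_rot: [0.99, -0.139, -0.003, 0.001]
force: [-15.1, 2.5, 6.2]
width: 0.5
[-13.49676006  -2.11796232] 6.620642091433294
[-15.12629294  -1.65730729] 6.385821049812043
```

```bash
python3 -m pendant '[[[0.5,0.0002,0,0,0,0,0],[0.5,0.0002,0,0,0,0,0],[0.5,0.0002,0,0,0,0,0],[0.5,0.0002,0,0,0,0,0]]]';  python3 -m pendant '[[[0.5,0,0,0,0,0,0],[0.5,0,0,0,0,0,0],[0.5,0,0,0,0,0,0],[0.5,0,0,0,0,0,0],[0.5,0,0,0,0,0,0]]]'; python3 -c "
from m import *
for i in range(2):
  s=arm.observe();print(U@s['force'][:2],s['force'][2],loc([s['tcp_pos']]));arm.get_image('wrist')
cv2.imwrite('pics/w7.png',c[0])"
```

```text
t: 8.13
tcp_pos: [591.4, -51.0, 94.7]
tcp_rot: [0.99, -0.139, -0.003, 0.001]
force: [-15.5, 2.0, 7.0]
width: 0.502
t: 8.55
tcp_pos: [591.4, -51.0, 94.7]
tcp_rot: [0.99, -0.139, -0.003, 0.001]
force: [-14.1, 1.5, 7.7]
width: 0.503
[-14.77622444  -2.19214507] 6.598495243808788 [[-51.09242     -2.94225027]]
[-14.52592111  -1.89622687] 6.7348553835859875 [[-51.09410757  -2.91204971]]
```

View pics/w7.png

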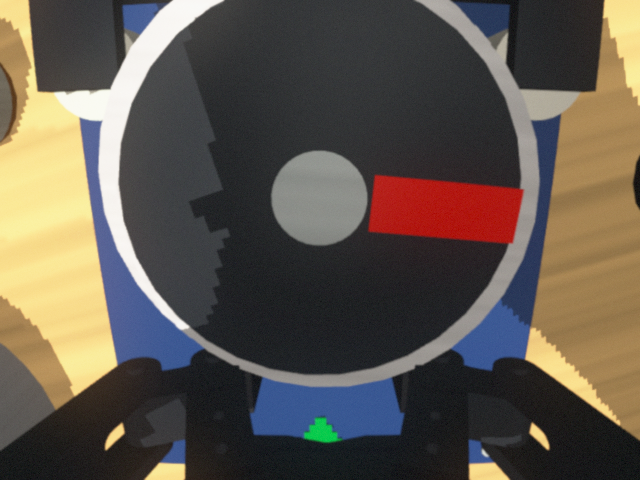

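```bash
python3 -m pendant '[[[0.5,0.0003,0.0002,-0.0002,0,0,0],[0.5,0.0004,0.0003,-0.0002,0,0,0],[0.5,0.0004,0.0003,-0.0002,0,0,0],[0.5,0.0004,0.0003,-0.0002,0,0,0],[0.5,0.0004,0.0003,-0.0002,0,0,0],[0.5,0.0004,0.0003,-0.0002,0,0,0],[0.5,0.0004,0.0003,-0.0002,0,0,0],[0.5,0.0004,0.0003,-0.0002,0,0,0],[0.5,0.0004,0.0003,-0.0002,0,0,0]]]'; python3 -c "
from m import *
s=arm.observe();print(U@s['force'][:2],s['force'][2],loc([s['tcp_pos']]))"
```

```text
t: 9.45
tcp_pos: [591.5, -51.0, 94.8]
tcp_rot: [0.99, -0.139, -0.004, 0.001]
force: [-15.3, 1.8, 6.2]
width: 0.503
[-15.41596818  -0.18077761] 6.599194649919808 [[-51.02183474  -2.94785178]]
```

```bash
python3 -m pendant '[[[0.5,-0.001,0,0,0,0,0],[0.5,-0.003,0,0,0,0,0],[0.5,-0.008,0,0,0,0,0],[0.5,-0.018,0,0,0,0,0],[0.0,-0.028,0,0,0,0,0],[0.0,-0.03,0.007,0,0,0,-0.1],[0.0,-0.028,0.014,0,0,0,-0.2],[0.0,-0.024,0.020,0,0,0,-0.3],[0.0,-0.018,0.025,0,0,0,-0.384],[0.0,-0.0128,0.0252,0,0,0,-0.384],[0.0,-0.0128,0.0252,0,0,0,-0.384]]]'; python3 -c "
from m import *
s=arm.observe();print(s['width'],U@s['force'][:2],s['force'][2],loc([s['tcp_pos']]))
cv2.imwrite('pics/w8.png',c[0])"
```

```text
t: 10.42
tcp_pos: [576.3, -72.7, 96.0]
tcp_rot: [0.999, 0.05, 0.001, -0.0]
force: [0.5, -0.7, 1.1]
width: 0.002
0.003857197881405373 [-0.65746705  0.3171582 ] -0.49134776087751636 [[-60.19981549 -27.44253347]]
```

View pics/w8.png

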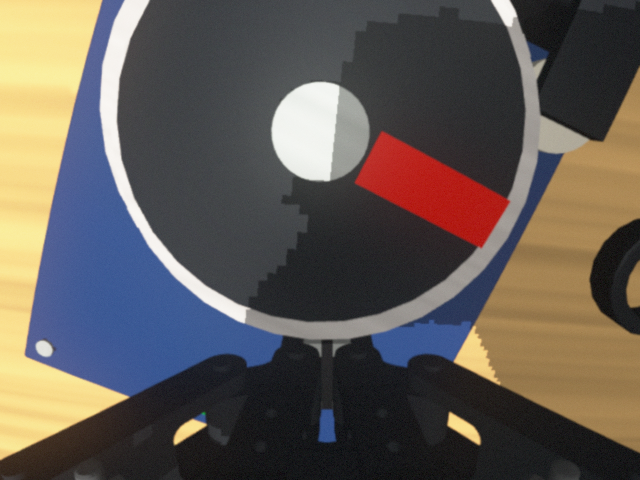

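```bash
python3 -m pendant '[[[0,0.003,0,0,0,0,0],[0,0.006,0,0,0,0,0],[0,0.007,0,0,0,0,0],[0,0.008,0,0,0,0,0]]]';python3 -m pendant '[[[0,0.001,0,0,0,0,0],[0,0.002,0,0,0,0,0]]]';python3 -m pendant '[[[0,0.0005,0,0,0,0,0],[0,0.001,0,0,0,0,0]]]'
```

```text
t: 10.8
tcp_pos: [582.0, -71.2, 95.1]
tcp_rot: [0.999, 0.052, -0.002, 0.0]
force: [-7.7, -0.8, 2.8]
width: -0.004
t: 10.97
tcp_pos: [582.4, -71.5, 94.6]
tcp_rot: [0.999, 0.052, -0.004, 0.0]
force: [-13.2, -2.0, 3.6]
width: 0.001
t: 11.13
tcp_pos: [582.5, -71.5, 94.3]
tcp_rot: [0.999, 0.052, -0.005, 0.001]
force: [-14.0, -2.5, 5.4]
width: -0.001
```

```bash
python3 -m pendant '[[[0,-0.0005,-0.0013,0,0,0,0.022],[0,-0.0004,-0.0039,0,0,0,0.065],[0,-0.0001,-0.0065,0,0,0,0.109],[0,0.0002,-0.0091,0,0,0,0.153],[0,0.0004,-0.0104,0,0,0,0.175]]]'; python3 -c "
from m import *
s=arm.observe();print(s['width'],U@s['force'][:2],s['force'][2],loc([s['tcp_pos']]))
cv2.imwrite('pics/w9.png',c[0])"
```

```text
t: 11.55
tcp_pos: [582.6, -60.8, 94.3]
tcp_rot: [0.999, -0.037, -0.004, 0.001]
force: [-9.0, -3.1, -0.3]
width: -0.0
0.0015529502679810466 [-8.87734409 -2.32191181] 0.7762251536442069 [[-56.96609467 -14.36644708]]
```

View pics/w9.png

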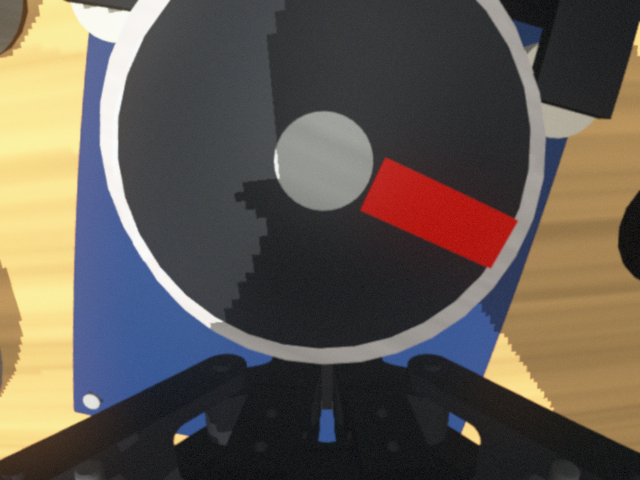

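```bash
cat > lab.py <<'E'
from m import *
import sys
from scipy import ndimage
def lab(c,show=True):
    im=c[0].astype(int); b,g,r=im[...,0],im[...,1],im[...,2]
    m=(r>90)&(r>2.5*g)&(r>2.5*b)
    l,n=ndimage.label(m); 
    k=1+np.argmax(ndimage.sum(m,l,range(1,n+1)))
    v,u=np.nonzero(l==k); 
    P=loc(back(c,np.c_[u,v],[76.5]*len(u)))
    mu=P.mean(0); w,V=np.linalg.eigh(np.cov((P-mu).T)); a=V[:,1]
    if w[1]<2*w[0]: print('odd')
    return mu,a,2*np.sqrt(3*w)
s=arm.observe()
mu,a,sz=lab(c)
# lid white rim: centre = stripe mean moved inward 27mm? sign by knob
cen=(float(sys.argv[1]),float(sys.argv[2])) if len(sys.argv)>2 else (3,-1)
if (mu-np.array(cen))@a<0:a=-a
tool=np.degrees(2*np.arctan2(s['tcp_rot'][1],s['tcp_rot'][0]))+16.04
print('t',s['t'],'stripe mid',mu.round(1),'size',sz.round(1),'ang',np.degrees(np.arctan2(a[1],a[0])).round(1),'tcp',loc([s['tcp_pos']]).round(1),'toolyaw',tool.round(1))
R=np.array([[np.cos(np.radians(tool)),np.sin(np.radians(tool))],[-np.sin(np.radians(tool)),np.cos(np.radians(tool))]])
f=U@s['force'][:2];print('force local',f.round(1),s['force'][2].round(1),'radial/tang',(R@f).round(1), 'j7',s['joint_pos'][6].round(2))
if len(sys.argv)>3: cv2.imwrite(sys.argv[3],c[0])
E
python3 lab.py
```

```text
t 11.65 stripe mid [ -1.5 -28.5] size [12.5 32.6] ang -102.2 tcp [[-57.  -14.2]] toolyaw 12.0
force local [-10.1  -3.2] 0.4 radial/tang [-10.5  -1. ] j7 -1.92
```

```bash
python3 -m pendant '[[[0,0.0005,-0.0026,0,0,0,0.044],[0,0.0007,-0.0052,0,0,0,0.087],[0,0.001,-0.0078,0,0,0,0.131],[0,0.0014,-0.0104,0,0,0,0.175],[0,0.0019,-0.013,0,0,0,0.218],[0,0.0025,-0.0155,0,0,0,0.262]]]'; python3 lab.py
```

```text
t: 12.15
tcp_pos: [586.1, -44.9, 94.2]
tcp_rot: [0.986, -0.167, -0.004, 0.001]
force: [-8.9, 1.1, 0.1]
width: -0.001
t 12.2 stripe mid [ -1.5 -28.5] size [12.5 32.6] ang -102.4 tcp [[-57.9   2.6]] toolyaw -3.3
force local [-10.5   2.7] -0.5 radial/tang [-10.6   2.1] j7 -2.16
```

```bash
python3 lab.py 3 -1 pics/w10.png
```

```text
t 12.25 stripe mid [ -1.4 -28.7] size [12.5 32.6] ang -102.3 tcp [[-57.9   2.9]] toolyaw -3.0
force local [-9.5  1.8] 0.7 radial/tang [-9.6  1.3] j7 -2.16
```

View pics/w10.png

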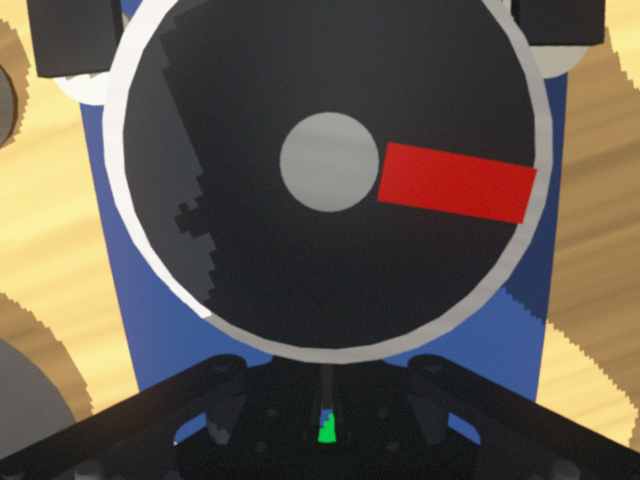

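```bash
python3 -m pendant '[[[0,0.001,0,0,0,0,0],[0,0.002,0,0,0,0,0],[0,0.002,0,0,0,0,0]]]';python3 -m pendant '[[[0,0.0005,-0.0006,0,0,0,0.01],[0,0.0005,-0.0018,0,0,0,0.03],[0,0.0005,-0.0030,0,0,0,0.05],[0,0.0006,-0.0042,0,0,0,0.07]]]'; python3 lab.py
```

```text
t: 12.5
tcp_pos: [586.7, -43.5, 94.1]
tcp_rot: [0.986, -0.165, -0.005, 0.0]
force: [-14.6, 5.9, 4.8]
width: 0.0
t: 12.83
tcp_pos: [588.1, -41.1, 94.0]
tcp_rot: [0.98, -0.2, -0.006, 0.001]
force: [-16.4, 0.8, 4.9]
width: 0.001
t 12.8833 stripe mid [ -2.  -28.4] size [12.5 32.6] ang -104.0 tcp [[-56.8   6.1]] toolyaw -7.1
force local [-15.8  -0.5] 2.9 radial/tang [-15.7  -2.5] j7 -2.22
```

```bash
python3 -m pendant '[[[0,0.0002,-0.0012,0,0,0,0.02],[0,0.0003,-0.0024,0,0,0,0.04],[0,0.0004,-0.0036,0,0,0,0.06],[0,0.0005,-0.0048,0,0,0,0.08],[0,0.0006,-0.006,0,0,0,0.1],[0,0.0008,-0.0072,0,0,0,0.12]]]'; python3 lab.py
```

```text
t: 13.38
tcp_pos: [591.8, -34.6, 93.9]
tcp_rot: [0.966, -0.258, -0.006, 0.001]
force: [-15.4, 2.1, 3.9]
width: 0.003
t 13.4333 stripe mid [ -4.3 -27.6] size [12.5 32.7] ang -110.0 tcp [[-55.   13.6]] toolyaw -14.0
force local [-14.5   2.1] 0.2 radial/tang [-14.5  -1.5] j7 -2.33
```

```bash
python3 -m pendant '[[[0,0.0002,-0.0012,0,0,0,0.02],[0,0.0003,-0.0024,0,0,0,0.04],[0,0.0006,-0.0039,0,0,0,0.065],[0,0.0008,-0.0054,0,0,0,0.09],[0,0.001,-0.0072,0,0,0,0.12],[0,0.0014,-0.009,0,0,0,0.15],[0,0.0018,-0.0105,0,0,0,0.175]]]'; python3 lab.py
```

```text
t: 14.02
tcp_pos: [598.8, -25.1, 93.6]
tcp_rot: [0.94, -0.342, -0.005, 0.001]
force: [-13.8, 4.7, 0.9]
width: -0.002
t 14.0667 stripe mid [ -4.2 -27.8] size [12.5 32.7] ang -110.1 tcp [[-50.8  24.8]] toolyaw -24.0
force local [-11.8   5.5] -0.9 radial/tang [-13.    0.2] j7 -2.48
```

```bash
python3 -m pendant '[[[0,-0.004,0,0,0,0,0],[0,-0.015,0,0,0,0,0],[0,-0.0145,0.009,0,0,0,-0.12],[0,-0.0129,0.0178,0,0,0,-0.24],[0,-0.0102,0.0264,0,0,0,-0.36],[0,-0.0065,0.0346,0,0,0,-0.48],[0,-0.0019,0.0423,0,0,0,-0.6],[0,0.0036,0.0495,0,0,0,-0.72],[0,0.0077,0.0538,0,0,0,-0.8],[0,0.0077,0.0538,0,0,0,-0.8]]]'; python3 lab.py 3 -1 pics/w11.png;  python3 -c "
from h import *
cv2.imwrite('pics/s11.png',cv2.resize(cam('side')[0][150:310,220:440],None,fx=3.5,fy=3.5))"
```

```text
t: 14.9
tcp_pos: [575.1, -75.5, 95.9]
tcp_rot: [0.999, 0.052, 0.001, 0.0]
force: [0.3, -0.3, -0.1]
width: -0.001
t 14.95 stripe mid [ -4.6 -27.4] size [12.5 32.5] ang -110.1 tcp [[-60.3 -30. ]] toolyaw 21.7
force local [-0.7  0.4] 0.0 radial/tang [-0.5  0.6] j7 -1.76
```

View pics/w11.png

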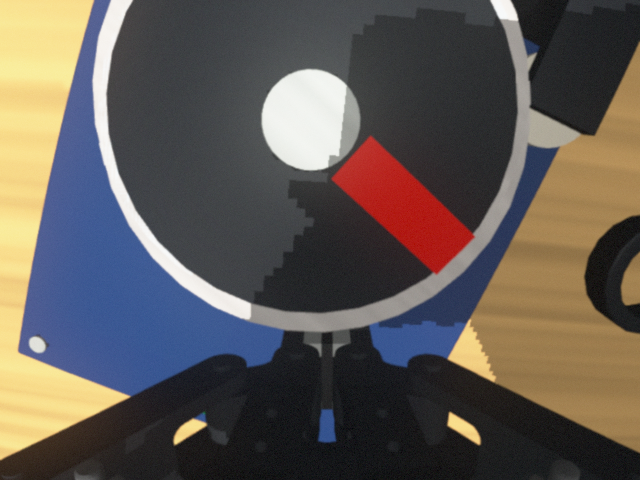

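View pics/s11.png

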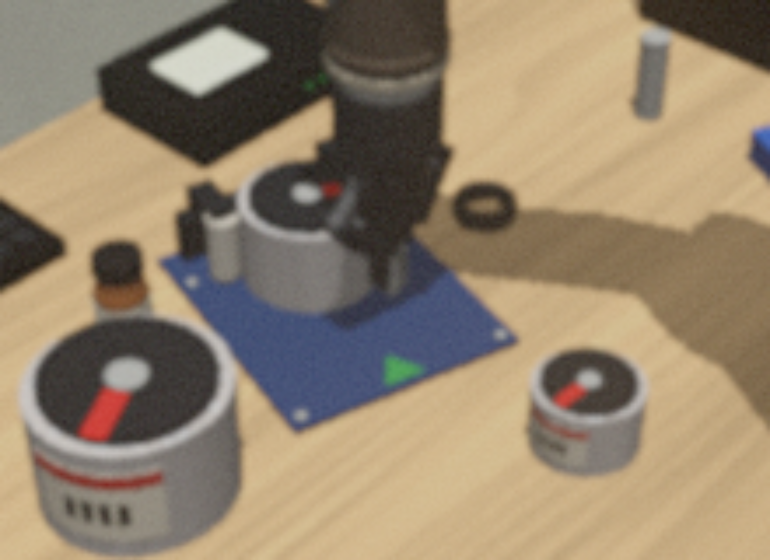

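```bash
python3 -m pendant '[[[0,0.003,-0.002,0,0,0,0],[0,0.006,-0.003,0,0,0,0],[0,0.008,-0.003,0,0,0,0],[0,0.009,-0.003,0,0,0,0],[0,0.010,-0.003,0,0,0,0],[0,0.011,-0.003,0,0,0,0]]]';python3 -m pendant '[[[0,0.001,0,0,0,0,0],[0,0.002,0,0,0,0,0]]]';python3 -m pendant '[[[0,0.001,0,-0.0002,0,0,0],[0,0.0015,0,-0.0004,0,0,0]]]'
```

```text
t: 15.5
tcp_pos: [582.7, -69.9, 94.6]
tcp_rot: [0.999, 0.051, -0.004, 0.001]
force: [-12.3, -1.3, 2.9]
width: -0.005
t: 15.67
tcp_pos: [583.1, -70.1, 94.1]
tcp_rot: [0.999, 0.051, -0.006, 0.001]
force: [-17.1, -3.4, 6.6]
width: -0.0
t: 15.83
tcp_pos: [583.4, -70.3, 94.2]
tcp_rot: [0.999, 0.051, -0.007, 0.001]
force: [-20.0, -2.1, 6.1]
width: -0.003
```

```bash
python3 -m pendant '[[[0,-0.0004,-0.0012,-0.0003,0,0,0.02],[0,-0.0004,-0.0024,-0.0003,0,0,0.04]]]';python3 -m pendant '[[[0,0,-0.0012,0,0,0,0.02],[0,0,-0.0024,0,0,0,0.04]]]';python3 -m pendant '[[[0,0,-0.0012,0,0,0,0.02],[0,0,-0.0024,0,0,0,0.04]]]'; python3 lab.py
```

```text
t: 16.0
tcp_pos: [583.3, -68.8, 94.3]
tcp_rot: [1.0, 0.03, -0.006, 0.001]
force: [-14.2, -5.9, 2.1]
width: 0.002
t: 16.17
tcp_pos: [583.3, -66.3, 94.4]
tcp_rot: [1.0, 0.01, -0.006, 0.002]
force: [-14.1, -4.5, 0.8]
width: -0.003
t: 16.33
tcp_pos: [583.3, -63.8, 94.3]
tcp_rot: [1.0, -0.01, -0.006, 0.002]
force: [-14.8, -4.5, 1.6]
width: 0.0
t 16.3833 stripe mid [ -6.5 -26.2] size [12.5 32.7] ang -115.4 tcp [[-55.4 -17.1]] toolyaw 14.8
force local [-12.3  -8.7] 2.3 radial/tang [-14.2  -5.3] j7 -1.87
```

```bash
python3 -m pendant '[[[0,0.0006,-0.0012,0,0,0,0.02],[0,0.0008,-0.0024,0,0,0,0.04],[0,0.0009,-0.0036,0,0,0,0.06]]]';python3 -m pendant '[[[0,0,-0.0012,0,0,0,0.02],[0,0.0001,-0.0024,0,0,0,0.04],[0,0.0001,-0.0036,0,0,0,0.06]]]'; python3 lab.py
```

```text
t: 16.63
tcp_pos: [583.6, -59.9, 94.3]
tcp_rot: [0.999, -0.04, -0.007, 0.002]
force: [-17.0, -3.5, 4.2]
width: -0.0
t: 16.88
tcp_pos: [584.0, -56.0, 94.3]
tcp_rot: [0.998, -0.07, -0.006, 0.002]
force: [-17.4, -2.8, 3.1]
width: 0.0
t 16.9333 stripe mid [ -9.3 -24.4] size [12.5 32.7] ang -122.5 tcp [[-56.8  -9.2]] toolyaw 8.0
force local [-14.8  -4.8] 2.8 radial/tang [-15.3  -2.7] j7 -1.99
```

Rolling without slip. Continue.

```bash
python3 -m pendant '[[[0,0.0003,-0.0012,0,0,0,0.02],[0,0.0003,-0.0024,0,0,0,0.04],[0,0.0004,-0.0036,0,0,0,0.06],[0,0.0005,-0.0048,0,0,0,0.08]]]';python3 -m pendant '[[[0,0.0002,-0.0012,0,0,0,0.02],[0,0.0003,-0.0024,0,0,0,0.04],[0,0.0004,-0.0036,0,0,0,0.06],[0,0.0005,-0.0048,0,0,0,0.08]]]'; python3 lab.py
```

```text
t: 17.27
tcp_pos: [585.2, -50.4, 94.1]
tcp_rot: [0.994, -0.109, -0.006, 0.001]
force: [-15.3, 0.4, 0.7]
width: 0.001
t: 17.6
tcp_pos: [586.7, -45.2, 93.9]
tcp_rot: [0.989, -0.149, -0.006, 0.001]
force: [-15.4, 0.1, 0.7]
width: -0.004
t 17.65 stripe mid [ -9.3 -24.5] size [12.6 32.8] ang -122.7 tcp [[-57.2   2.1]] toolyaw -1.1
force local [-15.6  -0.1] -0.1 radial/tang [-15.6  -0.4] j7 -2.13
```

```bash
python3 -m pendant '[[[0,0.0008,0,0,0,0,0],[0,0.0012,0,0,0,0,0],[0,0.0012,0,0,0,0,0]]]';python3 -m pendant '[[[0,0,-0.0008,0,0,0,0.013],[0,0,-0.0016,0,0,0,0.027],[0,0,-0.0024,0,0,0,0.04]]]'; python3 lab.py; python3 -m pendant '[[[0,0,-0.0008,0,0,0,0.013],[0,0,-0.0016,0,0,0,0.027],[0,0.0001,-0.0024,0,0,0,0.04]]]'; python3 lab.py
```

```text
t: 17.9
tcp_pos: [587.2, -43.6, 94.0]
tcp_rot: [0.989, -0.147, -0.007, 0.001]
force: [-19.8, 5.9, 3.7]
width: -0.003
t: 18.15
tcp_pos: [587.6, -42.8, 93.9]
tcp_rot: [0.986, -0.168, -0.007, 0.002]
force: [-19.8, -0.3, 4.0]
width: -0.001
t 18.2 stripe mid [ -9.3 -24.4] size [12.6 32.8] ang -122.7 tcp [[-56.9   3.9]] toolyaw -3.4
force local [-19.9  -3.6] 3.5 radial/tang [-19.7  -4.7] j7 -2.17
t: 18.45
tcp_pos: [588.6, -40.8, 93.7]
tcp_rot: [0.982, -0.188, -0.007, 0.002]
force: [-18.8, 0.3, 1.0]
width: 0.001
t 18.5 stripe mid [ -9.2 -24.4] size [12.6 32.8] ang -122.7 tcp [[-56.5   6.6]] toolyaw -5.7
force local [-18.7   0.3] 0.8 radial/tang [-18.7  -1.5] j7 -2.2
```

```bash
python3 -m pendant '[[[0,-0.004,0,0,0,0,0],[0,-0.013,0,0,0,0,0],[0,-0.0125,0.010,0,0,0,-0.12],[0,-0.0108,0.0188,0,0,0,-0.24],[0,-0.0082,0.0274,0,0,0,-0.36],[0,-0.0045,0.0356,0,0,0,-0.48],[0,0.0001,0.0434,0,0,0,-0.6],[0,0.0035,0.0479,0,0,0,-0.675],[0,0.0065,0.0479,0,0,0,-0.675],[0,0.0095,0.0479,0,0,0,-0.675],[0,0.0115,0.0479,0,0,0,-0.675],[0,0.0125,0.0479,-0.0004,0,0,-0.675]]]'; python3 -m pendant '[[[0,0.001,0,0,0,0,0],[0,0.0015,0,-0.0005,0,0,0]]]'; python3 lab.py 3 -1 pics/w12.png
```

```text
t: 19.5
tcp_pos: [587.3, -90.5, 96.1]
tcp_rot: [0.989, 0.147, -0.002, 0.0]
force: [-8.3, -0.2, 1.1]
width: -0.004
t: 19.67
tcp_pos: [587.5, -90.5, 96.1]
tcp_rot: [0.989, 0.147, -0.004, 0.0]
force: [-10.3, -3.1, -0.3]
width: -0.0
t 19.7167 stripe mid [ -9.7 -24.1] size [12.6 32.6] ang -122.8 tcp [[-43.9 -41.9]] toolyaw 33.0
force local [-7.5 -4.8] 0.3 radial/tang [-8.9  0.1] j7 -1.56
```

View pics/w12.png

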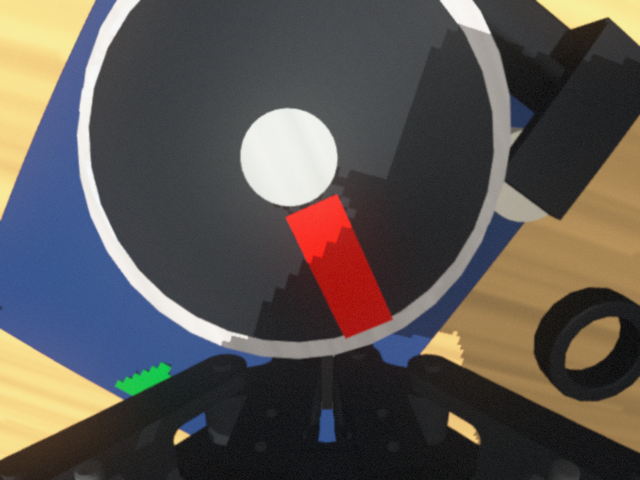

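```bash
python3 -m pendant '[[[0,-0.003,0,0,0,0,0],[0,-0.006,-0.003,0,0,0,0],[0,-0.006,-0.0075,0,0,0,0],[0,-0.004,-0.0075,0,0,0,0],[0,-0.002,-0.0075,0,0,0,0],[0,0,-0.0075,-0.0003,0,0,0]]]'; python3 -m pendant '[[[0,0.001,0,-0.0005,0,0,0],[0,0.002,0,-0.0008,0,0,0]]]'; python3 lab.py
```

```text
t: 20.22
tcp_pos: [585.8, -83.3, 97.0]
tcp_rot: [0.989, 0.148, -0.003, 0.0]
force: [-15.0, -2.1, 4.2]
width: 0.0
t: 20.38
tcp_pos: [586.1, -83.4, 96.9]
tcp_rot: [0.989, 0.148, -0.005, 0.0]
force: [-16.6, -3.2, 3.9]
width: 0.006
t 20.4333 stripe mid [ -9.5 -24.3] size [12.5 32.6] ang -122.4 tcp [[-47.3 -35.5]] toolyaw 33.1
force local [-13.3  -6.7] 2.9 radial/tang [-14.8   1.7] j7 -1.57
```

```bash
python3 -m pendant '[[[0,0.0007,-0.0012,-0.0005,0,0,0.02],[0,0.0008,-0.0024,-0.0005,0,0,0.04],[0,0.0009,-0.0036,-0.0005,0,0,0.06],[0,0.001,-0.0048,-0.0005,0,0,0.08]]]'; python3 lab.py
```

```text
t: 20.77
tcp_pos: [585.1, -79.9, 97.1]
tcp_rot: [0.994, 0.107, -0.006, 0.001]
force: [-14.0, -4.3, 2.9]
width: -0.001
t 20.8167 stripe mid [-10.5 -23.4] size [12.5 32.7] ang -125.0 tcp [[-49.3 -32.1]] toolyaw 28.3
force local [-12.2  -9.4] 1.9 radial/tang [-15.2  -2.5] j7 -1.65
```

```bash
python3 -m pendant '[[[0,0.0006,-0.0012,-0.0003,0,0,0.02],[0,0.0007,-0.0024,-0.0003,0,0,0.04],[0,0.0008,-0.0036,-0.0003,0,0,0.06]]]'; python3 lab.py;python3 -m pendant '[[[0,0.0003,-0.0012,-0.0003,0,0,0.02],[0,0.0003,-0.0024,-0.0003,0,0,0.04],[0,0.0004,-0.0036,-0.0003,0,0,0.06]]]'; python3 lab.py
```

```text
t: 21.07
tcp_pos: [584.5, -76.3, 97.2]
tcp_rot: [0.997, 0.077, -0.006, 0.001]
force: [-17.1, -5.5, 3.3]
width: -0.002
t 21.1167 stripe mid [-11.6 -22.4] size [12.5 32.7] ang -128.3 tcp [[-50.9 -28.7]] toolyaw 24.8
force local [-15.3  -9.4] 3.0 radial/tang [-17.8  -2.1] j7 -1.71
t: 21.37
tcp_pos: [584.0, -72.5, 97.3]
tcp_rot: [0.999, 0.047, -0.007, 0.001]
force: [-17.0, -4.9, 3.5]
width: -0.0
t 21.4167 stripe mid [-12.7 -21.2] size [12.6 32.8] ang -131.7 tcp [[-52.4 -25.2]] toolyaw 21.4
force local [-15.3  -8.8] 2.2 radial/tang [-17.5  -2.6] j7 -1.76
```

```bash
python3 -m pendant '[[[0,0.0001,-0.0012,-0.0002,0,0,0.02],[0,0.0002,-0.0024,-0.0003,0,0,0.04],[0,0.0003,-0.0036,-0.0003,0,0,0.06]]]'; python3 lab.py;python3 -m pendant '[[[0,0.0001,-0.0012,-0.0002,0,0,0.02],[0,0.0002,-0.0024,-0.0003,0,0,0.04],[0,0.0003,-0.0036,-0.0003,0,0,0.06]]]'; python3 lab.py
```

```text
t: 21.67
tcp_pos: [583.7, -68.7, 97.5]
tcp_rot: [1.0, 0.018, -0.007, 0.001]
force: [-18.6, -4.8, 1.7]
width: -0.001
t 21.7167 stripe mid [-13.9 -20. ] size [12.6 32.9] ang -135.1 tcp [[-53.7 -21.6]] toolyaw 18.0
force local [-15.   -8.4] 1.0 radial/tang [-16.9  -3.3] j7 -1.82
t: 21.97
tcp_pos: [583.7, -64.8, 97.6]
tcp_rot: [1.0, -0.012, -0.007, 0.001]
force: [-17.8, -3.9, 1.0]
width: 0.005
t 22.0167 stripe mid [-14.9 -18.7] size [12.6 32.9] ang -138.6 tcp [[-54.7 -17.9]] toolyaw 14.6
force local [-16.2  -7.9] 1.6 radial/tang [-17.6  -3.5] j7 -1.87
```

```bash
python3 -m pendant '[[[0,0.0001,-0.0012,-0.0001,0,0,0.02],[0,0.0002,-0.0024,-0.0001,0,0,0.04],[0,0.0003,-0.0036,-0.0001,0,0,0.06]]]'; python3 lab.py;python3 -m pendant '[[[0,0.0001,-0.0012,-0.0001,0,0,0.02],[0,0.0002,-0.0024,-0.0001,0,0,0.04],[0,0.0003,-0.0036,-0.0001,0,0,0.06]]]'; python3 lab.py
```

```text
t: 22.27
tcp_pos: [583.9, -61.0, 97.7]
tcp_rot: [0.999, -0.042, -0.007, 0.002]
force: [-18.7, -2.9, 2.0]
width: 0.002
t 22.3167 stripe mid [-15.8 -17.3] size [12.6 32.9] ang -142.0 tcp [[-55.6 -14.1]] toolyaw 11.1
force local [-17.  -9.] 0.8 radial/tang [-18.4  -5.5] j7 -1.93
t: 22.57
tcp_pos: [584.3, -57.0, 97.7]
tcp_rot: [0.997, -0.072, -0.007, 0.002]
force: [-18.8, -2.5, 1.3]
width: 0.001
t 22.6167 stripe mid [-16.7 -15.8] size [12.6 32.9] ang -145.5 tcp [[-56.3 -10.2]] toolyaw 7.7
force local [-18.2  -7.9] 1.3 radial/tang [-19.1  -5.4] j7 -1.99
```

```bash
python3 -m pendant '[[[0,0.0001,-0.0012,0,0,0,0.02],[0,0.0002,-0.0024,0,0,0,0.04],[0,0.0002,-0.0036,0,0,0,0.06]]]'; python3 lab.py
```

```text
t: 22.87
tcp_pos: [585.0, -52.9, 97.7]
tcp_rot: [0.995, -0.102, -0.007, 0.002]
force: [-19.0, -1.4, 1.4]
width: -0.001
t 22.9167 stripe mid [-17.6 -14.2] size [12.6 33. ] ang -149.2 tcp [[-56.7  -6.1]] toolyaw 4.3
force local [-17.4  -6. ] 1.7 radial/tang [-17.8  -4.7] j7 -2.04
```

```bash
python3 -m pendant '[[[0,0.0001,-0.0012,0,0,0,0.02],[0,0.0002,-0.0024,0,0,0,0.04],[0,0.0002,-0.0036,0,0,0,0.06]]]'; python3 lab.py; python3 -m pendant '[[[0,0.0001,-0.0012,0,0,0,0.02],[0,0.0002,-0.0024,0,0,0,0.04],[0,0.0002,-0.0036,0,0,0,0.06]]]'; python3 lab.py
```

```text
t: 23.17
tcp_pos: [585.9, -48.9, 97.7]
tcp_rot: [0.991, -0.131, -0.007, 0.002]
force: [-19.0, 0.2, 1.6]
width: 0.005
t 23.2167 stripe mid [-18.4 -12.6] size [12.6 32.9] ang -153.0 tcp [[-56.9  -2. ]] toolyaw 0.9
force local [-17.8  -4.7] 1.4 radial/tang [-17.9  -4.4] j7 -2.1
t: 23.47
tcp_pos: [587.1, -45.1, 97.8]
tcp_rot: [0.987, -0.161, -0.007, 0.002]
force: [-19.3, 0.8, 1.1]
width: -0.001
t 23.5167 stripe mid [-19.1 -10.9] size [12.6 33. ] ang -156.5 tcp [[-56.9   1.9]] toolyaw -2.5
force local [-18.9  -4.2] 1.6 radial/tang [-18.7  -5. ] j7 -2.15
```

```bash
python3 -m pendant '[[[0,0.0001,-0.0012,0,0,0,0.02],[0,0.0001,-0.0024,0,0,0,0.04],[0,0.0002,-0.0036,0,0,0,0.06]]]'; python3 lab.py; python3 -m pendant '[[[0,0,-0.0012,0,0,0,0.02],[0,0.0001,-0.0024,0,0,0,0.04],[0,0.0001,-0.0036,0,0,0,0.06]]]'; python3 lab.py
```

```text
t: 23.77
tcp_pos: [588.4, -41.4, 97.8]
tcp_rot: [0.982, -0.19, -0.007, 0.002]
force: [-19.5, 1.8, 1.7]
width: -0.001
t 23.8167 stripe mid [-19.6  -9.3] size [12.6 33. ] ang -160.1 tcp [[-56.6   6. ]] toolyaw -5.9
force local [-18.9  -3. ] 1.5 radial/tang [-18.5  -5. ] j7 -2.2
t: 24.07
tcp_pos: [590.0, -37.7, 97.8]
tcp_rot: [0.976, -0.219, -0.007, 0.002]
force: [-19.0, 1.8, 1.6]
width: 0.001
t 24.1167 stripe mid [-20.1  -7.5] size [12.6 33. ] ang -163.8 tcp [[-56.1   9.9]] toolyaw -9.4
force local [-19.   -2.9] 1.4 radial/tang [-18.3  -5.9] j7 -2.26
```

```bash
python3 -m pendant '[[[0,0,-0.0012,0,0,0,0.02],[0,0.0001,-0.0024,0,0,0,0.04],[0,0.0001,-0.0036,0,0,0,0.06]]]'; python3 lab.py; python3 -m pendant '[[[0,0,-0.0012,0,0,0,0.02],[0,0.0001,-0.0024,0,0,0,0.04],[0,0.0001,-0.0036,0,0,0,0.06]]]'; python3 lab.py 3 -1 pics/w13.png
```

```text
t: 24.37
tcp_pos: [591.5, -34.3, 97.8]
tcp_rot: [0.969, -0.248, -0.007, 0.002]
force: [-20.1, 2.8, 3.4]
width: 0.001
t 24.4167 stripe mid [-20.5  -5.9] size [12.6 33. ] ang -167.0 tcp [[-55.1  14.3]] toolyaw -12.8
force local [-15.9   4.5] -1.5 radial/tang [-16.5   0.9] j7 -2.31
t: 24.67
tcp_pos: [594.7, -29.2, 98.1]
tcp_rot: [0.961, -0.277, -0.006, 0.0]
force: [-14.3, 7.7, -0.9]
width: -0.006
t 24.7167 stripe mid [-20.5  -6.2] size [12.6 33.1] ang -167.0 tcp [[-53.8  19.4]] toolyaw -16.2
force local [-15.3   5.7] -0.9 radial/tang [-16.3   1.2] j7 -2.37
```

View pics/w13.png

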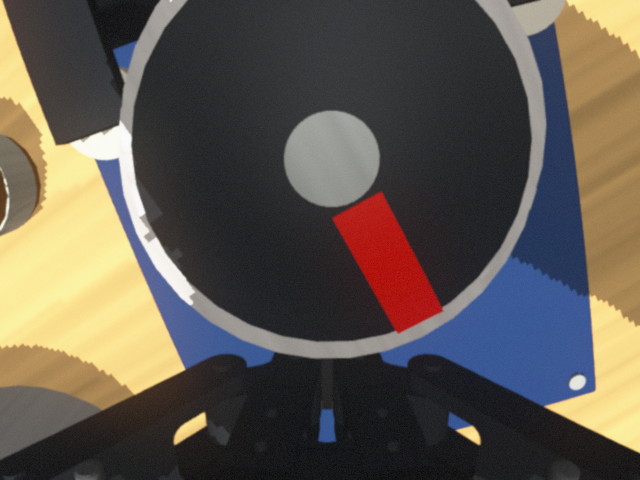

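```bash
python3 -m pendant '[[[0,-0.006,0,0,0,0,0],[0,-0.015,0,0,0,0,0],[0,-0.0145,0.0086,0,0,0,-0.12],[0,-0.0129,0.0171,0,0,0,-0.24],[0,-0.0104,0.0254,0,0,0,-0.36],[0,-0.0069,0.0332,0,0,0,-0.48],[0,-0.0048,0.037,0,0,0,-0.54],[0,-0.001,0.037,0,0,0,-0.54],[0,0.002,0.037,0,0,0,-0.54],[0,0.003,0.037,0,0,0,-0.54]]]';  python3 lab.py 3 -1 pics/w14.png
```

```text
t: 25.55
tcp_pos: [582.9, -65.4, 100.5]
tcp_rot: [1.0, -0.012, 0.0, -0.0]
force: [-2.2, 0.9, 0.6]
width: -0.001
t 25.6 stripe mid [-21.5  -5.9] size [12.5 32.5] ang -167.1 tcp [[-55.4 -19. ]] toolyaw 14.7
force local [-0.9  0.4] -1.0 radial/tang [-0.7  0.6] j7 -1.87
```

View pics/w14.png

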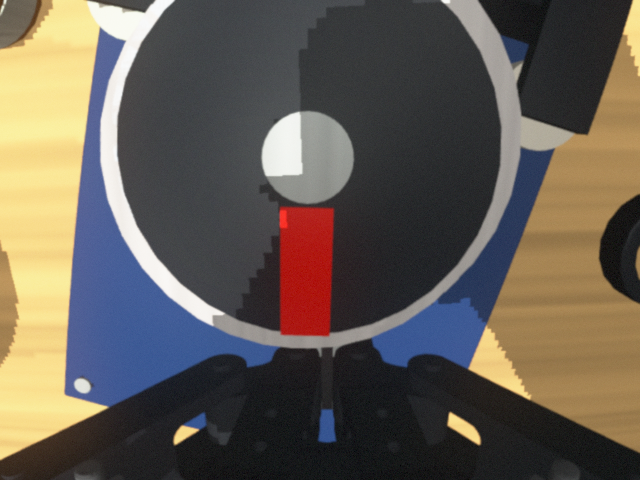

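```bash
python3 -m pendant '[[[0,-0.002,-0.002,0.002,0,0,0],[0,-0.002,-0.004,0.003,0,0,0],[0,0,-0.004,0.003,0,0,0],[0,0.002,-0.004,0.003,0,0,0],[0,0.003,-0.004,0.003,0,0,0],[0,0.004,-0.004,0.0025,0,0,0]]]';  python3 -m pendant '[[[0,0.001,0,-0.0004,0,0,0],[0,0.0015,0,-0.0008,0,0,0]]]'; python3 lab.py
```

```text
t: 26.1
tcp_pos: [584.0, -61.1, 96.8]
tcp_rot: [1.0, -0.011, -0.003, 0.0]
force: [-9.9, 1.6, 0.7]
width: 0.0
t: 26.27
tcp_pos: [584.3, -61.1, 97.1]
tcp_rot: [1.0, -0.011, -0.004, 0.0]
force: [-11.7, 1.7, -0.2]
width: -0.002
t 26.3167 stripe mid [-21.  -6.] size [12.5 32.8] ang -166.9 tcp [[-55.1 -14.6]] toolyaw 14.8
force local [-10.1  -1.9] 0.7 radial/tang [-10.2   0.7] j7 -1.88
```

```bash
python3 -m pendant '[[[0,0.001,0,-0.0002,0,0,0],[0,0.002,0,-0.0005,0,0,0]]]'; python3 -m pendant '[[[0,0.0005,-0.0008,-0.0002,0,0,0.013],[0,0.0005,-0.002,-0.0003,0,0,0.033],[0,0.0006,-0.0032,-0.0003,0,0,0.053]]]'; python3 lab.py
```

```text
t: 26.48
tcp_pos: [584.7, -61.1, 97.1]
tcp_rot: [1.0, -0.011, -0.006, 0.0]
force: [-19.6, 2.1, 4.7]
width: 0.003
t: 26.73
tcp_pos: [584.6, -59.7, 97.1]
tcp_rot: [0.999, -0.038, -0.007, 0.002]
force: [-19.2, -3.9, 4.3]
width: -0.004
t 26.7833 stripe mid [-20.8  -5.6] size [12.6 32.8] ang -167.4 tcp [[-55.3 -13. ]] toolyaw 11.6
force local [-17.3  -8.2] 4.0 radial/tang [-18.6  -4.6] j7 -1.93
```

```bash
python3 -m pendant '[[[0,0.0002,-0.0012,-0.0003,0,0,0.02],[0,0.0002,-0.0024,-0.0005,0,0,0.04],[0,0.0002,-0.0036,-0.0005,0,0,0.06]]]'; python3 lab.py
```

```text
t: 27.03
tcp_pos: [584.7, -56.8, 97.4]
tcp_rot: [0.998, -0.069, -0.007, 0.002]
force: [-19.1, -4.3, 2.7]
width: -0.002
t 27.0833 stripe mid [-21.1  -4.4] size [12.6 32.9] ang -169.8 tcp [[-56.   -9.9]] toolyaw 8.1
force local [-17.   -8.2] 3.1 radial/tang [-18.   -5.7] j7 -1.98
```

```bash
python3 -m pendant '[[[0,0.0003,-0.0012,-0.0002,0,0,0.02],[0,0.0003,-0.0024,-0.0003,0,0,0.04],[0,0.0004,-0.0036,-0.0003,0,0,0.06]]]'; python3 lab.py; python3 -m pendant '[[[0,0.0002,-0.0012,-0.0002,0,0,0.02],[0,0.0003,-0.0024,-0.0002,0,0,0.04],[0,0.0004,-0.0036,-0.0002,0,0,0.06]]]'; python3 lab.py
```

```text
t: 27.33
tcp_pos: [585.0, -53.1, 97.5]
tcp_rot: [0.995, -0.099, -0.008, 0.002]
force: [-20.1, -2.9, 3.8]
width: -0.002
t 27.3833 stripe mid [-21.5  -2.9] size [12.6 32.9] ang -173.0 tcp [[-56.6  -6.3]] toolyaw 4.7
force local [-18.5  -8.3] 2.4 radial/tang [-19.2  -6.7] j7 -2.04
t: 27.63
tcp_pos: [585.7, -49.2, 97.5]
tcp_rot: [0.992, -0.128, -0.008, 0.002]
force: [-21.8, -2.4, 4.4]
width: 0.0
t 27.6833 stripe mid [-21.8  -1.2] size [12.6 32.9] ang -176.8 tcp [[-57.1  -2.3]] toolyaw 1.2
force local [-20.2  -7.9] 3.3 radial/tang [-20.4  -7.5] j7 -2.09
```

```bash
python3 -m pendant '[[[0,-0.0002,-0.0012,-0.0002,0,0,0.02],[0,-0.0003,-0.0024,-0.0003,0,0,0.04],[0,-0.0003,-0.0034,-0.0003,0,0,0.056]]]'; python3 lab.py 3 -1 pics/w15.png
```

```text
t: 27.93
tcp_pos: [586.5, -45.5, 97.8]
tcp_rot: [0.988, -0.156, -0.008, 0.002]
force: [-20.4, -1.3, 2.1]
width: -0.001
t 27.9833 stripe mid [-22.1   0.5] size [12.6 33. ] ang 179.6 tcp [[-57.    2.6]] toolyaw -1.9
force local [-15.3   4.4] -3.3 radial/tang [-15.5   3.9] j7 -2.14
```

View pics/w15.png

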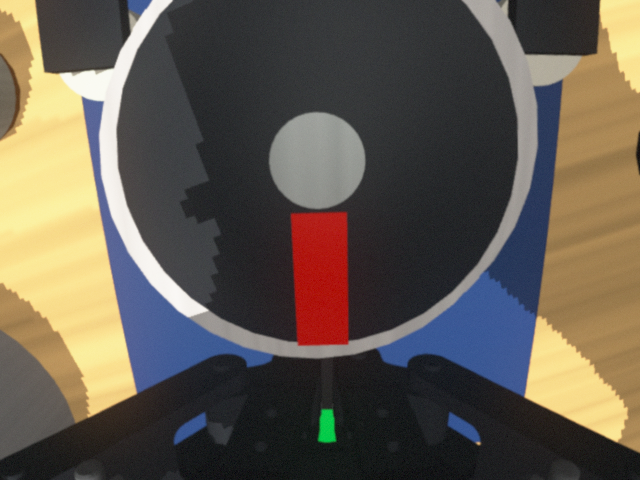

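```bash
python3 -m pendant '[[[0,-0.002,0,0,0,0,0],[0,-0.004,0,0,0,0,0],[0,-0.008,0,0,0,0,0],[0,-0.016,0,0,0,0,0],[0,-0.03,0,0,0,0,0],[0,-0.045,0,0,0,0,0],[0,-0.06,0,-0.02,0,0,0],[0,-0.07,0,-0.05,0,0,0],[0,-0.08,0,-0.085,0,0,0],[0,-0.08,0,-0.12,0,0,0],[0,-0.08,0,-0.15,0,0,0],[0,-0.08,0,-0.15,0,0,0]]]'; python3 lab.py 3 -1 pics/w16.png; python3 -c "
from h import *
cv2.imwrite('pics/s16.png',cv2.resize(cam('side')[0][170:300,240:420],None,fx=4,fy=4,interpolation=cv2.INTER_CUBIC))
cv2.imwrite('pics/c16.png',cv2.resize(cam('scene')[0][220:350,230:410],None,fx=4,fy=4,interpolation=cv2.INTER_CUBIC))"
```

```text
t: 28.98
tcp_pos: [520.2, -19.6, 257.3]
tcp_rot: [0.988, -0.155, 0.006, -0.0]
force: [0.5, -0.9, 0.2]
width: 0.002
t 29.0333 stripe mid [-22.3   0. ] size [12.  31.7] ang 179.4 tcp [[-129.    7.]] toolyaw -1.8
force local [ 1.  -0.4] 0.0 radial/tang [ 1.  -0.3] j7 -2.09
```

View pics/w16.png

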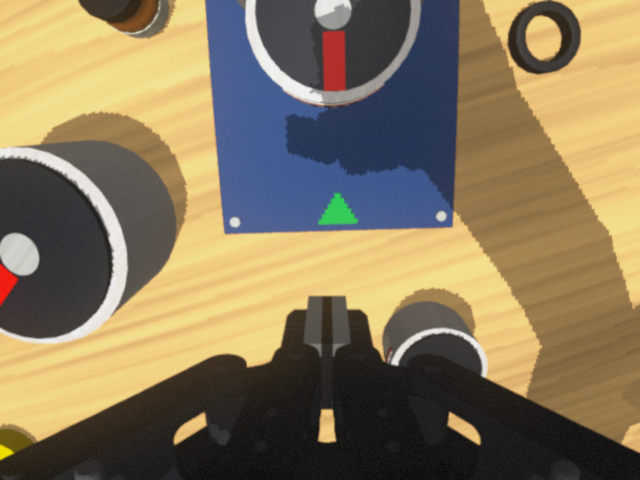

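View pics/s16.png

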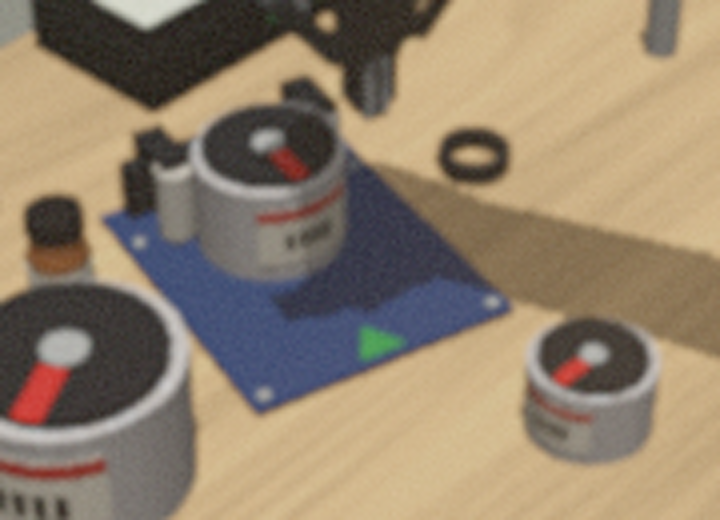

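View pics/c16.png

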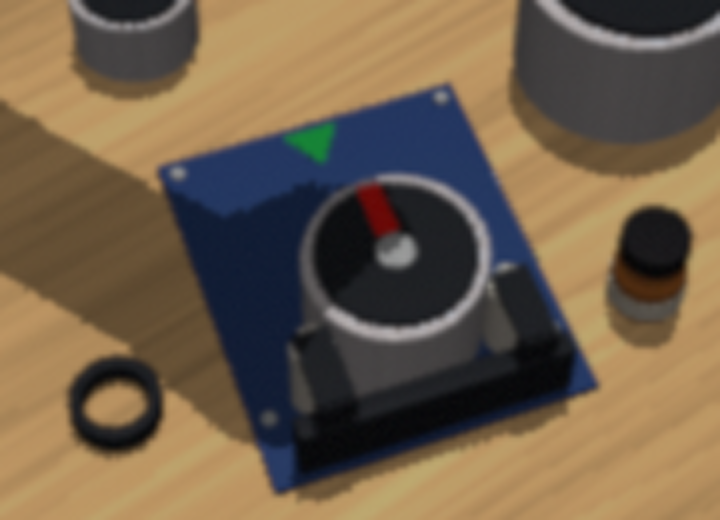

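```bash
python3 - <<'E'
from m import *
k=loc(back(c,[[225,234],[453,227]],[6,6]));d=k[0]-k[1];print(k,'yaw err',np.degrees(np.arctan2(-d[0],d[1])))
e=loc(back(c,[[206,3],[225,232],[460,3],[453,226]],[6]*4));
for i in(0,2):
    d=e[i]-e[i+1];print('side',np.degrees(np.arctan2(d[1],d[0])))
a=loc(back(c,[[337,194],[339,224]],[6,6]));print('arrow',a)
print('knob',loc(back(c,[[333,11]],[77])),'lid centre expected x=2 from edge -140')
i=cam("side");kk=np.array([[268,140],[292,166]])/4+[240,170]; q=loc(back(i,kk,[77,76.5]));print(q,np.degrees(np.arctan2(*(q[1]-q[0])[::-1])))
i=cam("scene");kk=np.array([[397,250],[375,207]])/4+[230,220]; q=loc(back(i,kk,[77,76.5]));print(q,np.degrees(np.arctan2(*(q[1]-q[0])[::-1])))
E
```

```text
[[-141.83715455   84.38794908]
 [-141.77953272  -92.04883593]] yaw err 0.018712014403028863
side -0.12104966562329807
side 0.10048283851988427
arrow [[-113.53477093   -2.98400365]
 [-136.73879741   -3.93486558]]
knob [[-2.32466422 -2.03396605]] lid centre expected x=2 from edge -140
[[  2.48223662   0.93988037]
 [-28.01552812   1.10083106]] 179.69762670471022
[[  3.55998455   2.16399418]
 [-25.26683149   0.88421732]] -177.45800246377385
```

```bash
python3 -c "
from bench import arm
s=arm.observe();print(s['t'],s['force']);print(arm.job_done())"
```

```text
29.2833 [ 1.0204879  -0.18584574 -0.26965241]
the job is handed in; nothing more can be done
None
```

I pushed the canister home, bedded it in against both rollers, then rolled it until the label faced the front, and handed the job in at 29.3 s.

- **Bedding in:** I pushed with the half-open fingers and held about 15 N, measured along the cradle, for well over half a second. The sideways force was about 2 N or less.
- **Rolling:** I turned the canister about 85° with the shut fingertips pressed to its side wall, over four strokes. The radial press was mostly 14–20 N. The fingertips slipped on the wall in each stroke, and I reset and re-pressed each time. The highest total force I read was about 22 N, at the end of moves rather than continuously.
- **Label:** The last wrist and side pictures put it at 179.4° and 179.7°, against 180° for straight out of the front. The scene camera read -177.5°, about 2.5° to the other side, from only two hand-picked points.
- **Seat:** The fixed cameras put the canister's centre at x 2.5 and 3.6 mm in the cradle frame, against 2 mm for the seat, and 1–2 mm to the +y side. The wrist picture gave x about -2 mm, but the lid was at the edge of that image. All three are close to the allowed 3 mm for an out-of-round tin. I saw no gap at the rollers, but did not check contact any other way.
- **After withdrawing:** The canister had moved no more than about 0.5 mm, and the arm was clear of everything. The jar and ring looked unmoved; I did not check the other bystanders closely.

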